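Clamp the yellow sign head in its stand

ROBOT

A 6-joint arm with a two-finger parallel gripper is mounted at the origin on the work surface. World frame = base frame: x ahead of the robot, y to its left, z up, the work surface at z = 0. Lengths are in m, angles in rad, forces in N, time in s.
With the tool pointing down it reaches from about 0.275 to 0.85 m from the base axis. Payload 19 kg.
Tool frame: the origin (TCP) lies at the very end of the fingers, on their centre line; the grasp point (between the pads) lies 19 mm behind it; z points along the fingers, y is the line along which they close (so a half turn about z gives the same grasp; the last joint's range is limited). The gripper opens to 85 mm and grips with 20 to 120 N. Pads are 22 mm wide; open, the fingers measure 114 mm over their backs; the gripper's body (76 mm by 85 mm) begins 54 mm behind the grasp point. The pads swing forward as they close: fully open they stand 13 mm farther back than shut.
Start: joints at [-1.46, 0.15, 1.437, -0, 1.554, -0.134], TCP at [0.139, -0.558, 0.231] pointing down, gripper open.
Joint ranges: [-2.8, 2.8], [-0.68, 2.1], [0.12, 2.68], [-1.39, 4.53], [0.16, 2.79], [-2.81, 2.81]. Speed limits (rad/s): [1.89, 1.89, 2.22, 3.01, 3.01, 3.01].

INTERFACE

Orientations are given as a rotation vector (axis times angle).
In Python, from bench import get_state, read_camera, hand_in, boxes_of gives the robot as it stands.
- The arm moves only by the tool apply_moves, never from a script. Its argument "deltas" is a list of rows, each a list of 7 numbers: the shift along the world's x, y, z in m, then the turn, a rotation vector about the world's x, y, z in degrees, then the opening, from -1 (shut) to 1 (fully open). A call has 1 to 5 rows; each row is the pose to reach, as a shift and turn from the pose commanded when the call began; what a row does not reach only later rows make up. A row lasts 1/8 s, in which the tool goes at most 62.5 mm and 10.7 degrees, less where a joint would pass 70% of its speed; a pose out of reach is approached as far as the arm can. A call with a gripper value outside its range is refused whole. The fingers move at their own pace and stop on an object; the grip force is fixed at half the most. Time passes only in rows, so rows that repeat a pose let the fingers close. It gives the time, the measured TCP pose, the force, the opening and the grip force at its end, in the units of the state.
- get_state(): the state, without advancing time (a new reading comes with each control period).
- read_camera(name): name is "side" or "top" or "wrist"; returns a dict with "image" (384x512x3 uint8, red, green, blue), "vertical_fov" (degrees; the focal length in pixels is half the picture's height over the tangent of half this angle, whatever the lens; pixels are square), "cx", "cy" (the principal point, pixels), "world_from_camera" (4x4, takes a point from camera to world coordinates). Camera axes: x right, y down, z forward; pixel columns grow to the right and rows downward; lengths in m; the calibration is good to about 2 mm. The wrist camera is an equidistant fisheye: a pixel r from the principal point sees the ray r / f radians off the axis. A picture is of the moment at which its call begins. There is no depth.
- hand_in(): hands the job in; it is judged then, once.
Trained networks look in the newest picture that a camera, given by its name, has taken for a name from the list of things; names that differ only in an ending like _2 or _b are one class to them, and where a whole thing is asked for, a point or a joint stands for the part that bears it (a point fixed in the world has none). Each returns a list of dicts, best first, with "conf" (0 to 1); they miss things now and then, are a little off and sometimes report something else, mostly with a low value. They report only what shows in the picture. A call takes as long as a camera call.
- boxes_of(camera, thing): "box" ([centre column, centre row, width, height] in pixels, round what is visible of it).
The state is a dict: "clock": time; "q": joint angles; "qvel": joint speeds; "tau": joint torques, N m; "ee_pos": TCP position; "tool_rot": TCP orientation; "force": force on the tool from outside, world axes, zero at the start; "ft_torque": the same for the moment, N m; "width": finger opening in m; "grasp_force": force on a finger pad.
Only numpy, scipy, OpenCV 4.12 (cv2) and the standard library are available. Lean on these libraries where they do the work, as an engineer would, in place of code of your own. Each camera call takes 0.05 s, during which the arm holds its last target. There are 200 camera calls.

TASK

Take the price-sign head with the yellow marks out of the wooden rack, set its steel shank fully home in the collet on top of the grey stand, let go of it, then swing the red-post lever clockwise (seen from above) until the collet grips the shank firmly. Feel for the grip and stop there: do not ram the shank and do not overtighten. Leave the other sign heads and the goods where they are.

Things in the scene. Friction and masses are not known exactly. Their poses are not given: they have to be found in the camera images.
- sign_yellow: Sign head to clamp: wooden plaque, yellow hexagons on both faces, yellow strip on top, on a steel shank. Origin: centre of the shank's lower tip, z up the shank. Shank 10 mm across, z 0 to 55 mm, tip bevelled over 2.5 mm (7 mm across at the end). Plaque z 55 to 100 mm, 16 mm thick (x), 48 mm wide (y). 60 to 130 g. In the rack the plaque rests on the rack's top, shank hanging in a hole.
- sign_red: A sign head of the same make with dark red marks, in the same rack. Not to be disturbed.
- sign_green: A sign head of the same make with green marks, in the same rack. Not to be disturbed.
- rack: Fixed wooden block 60 (x) x 230 (y) x 60 mm high, origin under its centre, with three 14 mm holes in a row along its y, 75 mm apart, each holding a sign head upright; which head is where changes. The plaques' wide faces look along the rack's x.
- stand: Fixed sign stand: grey round foot 124 mm across, steel column, collet nose on top. Origin: under the centre of the foot, on the table; z is the collet axis, about which the lever turns, clockwise from above to tighten. The lever sits anywhere on the nut, so its direction does not show where the jaws grip: that comes after 0.35 to 1.0 rad of clockwise turn from the start.
- mouth (a point): Centre of the collet's mouth, on the stand's axis, 85 mm above the table. Nose 31 mm across; octagonal bore without lead-in, 11.6 mm across flats, 40 mm deep, solid floor. With the shank fully home the plaque's underside is 15 mm and its top 60 mm above the mouth. Three jaws hide in the nose, 13 to 31 mm below the mouth, open at the start.
- jaw0: One of three brass jaws hidden in the nose. All move inward together, 3 mm per rad of lever turn. A firm grip is over 10 N on each jaw with the lever let go; over 70 N on a jaw is overtightened and spoils the shank.
- jaw1: The second of the three jaws.
- jaw2: The third of the three jaws.
- post (a point): On the axis of the lever's red upright post, 100 mm from the stand's axis, 100 mm up. Post 16 mm across, free from 65 to 112 mm up; steel arm below, 14 mm wide, to the nut (62 mm across, 47 to 71 mm up). Stays where left. Free, it takes about 4 N at the post while moving, and about 0 once halted; when gripping, both grow by 1.4 N per 0.1 rad. A rise of 2 to 3.5 N grips firmly; over 5 N is too tight.
- collet: The nose of the stand with its bore and bore floor (fixed). Origin as the stand's. It must not be rammed: at most 40 N between it and the shank.

How it is judged:
On the way, in this order (a step that is already met when the one before it is completed fails the run):
1. the yellow sign head's shank stands fully home in the collet (z of sign_yellow in the frame of stand below 0.048 m and horizontal distance between sign_yellow and mouth below 0.004 m and angle between sign_yellow's own z axis and vertical below 0.12 rad), for 0.2 s.
2. all three jaws grip the shank with more than 10 N (contact force between each of jaw0, jaw1, jaw2 and sign_yellow above 10 N), for 0.2 s.
At the end, for the whole second after the job is handed in: The yellow sign head stands in the collet, its shank tip within 3 mm of the bore floor and 4 mm of the axis, upright within 0.08 rad, at rest, with each of the three jaws pressing on it with more than 10 N (all of step 2 and z of sign_yellow in the frame of stand below 0.048 m and horizontal distance between sign_yellow and mouth below 0.004 m and angle between sign_yellow's own z axis and vertical below 0.08 rad and linear speed of sign_yellow below 0.02 m/s); the robot touches nothing.
It fails at once if a jaw squeezes the shank with more than 70 N (overtightened) (contact force between any of jaw0, jaw1, jaw2 and sign_yellow above 70 N).
It fails at once if the shank is rammed against the collet with more than 40 N (contact force between sign_yellow and collet above 40 N).
It fails at once if another sign head is shifted by more than 20 mm (distance of any of sign_red, sign_green from where it was at the start of the episode above 0.02 m).
It fails at once if a jar, candle, tealight or price block is shifted by more than 30 mm (distance of any of honey_jar, berry_jar, candle_a, candle_b, price_block, tealight from where it was at the start of the episode above 0.03 m).
It also fails if it takes over 72 s, if anything falls off the work surface, if the arm or the gripper's body presses on something with over 40 N, if the wrist force passes 120 N, or if a joint passes its speed limit or range.

## Working session

There is one attempt and no reset: what is moved stays moved. The work goes in short steps, Python scripts to look and compute and a tool call to move; the robot and the scene stay as the last step left them, time stands still between calls to the robot, and variables do not carry over. Pictures are saved under pics/ and viewed, at most 10 in all, crops included, and the job is handed in when it is done.

Besides the shell and the picture viewer there is one more tool, called after "Emit:" as name([rows], argument=value, ...), one row to a line, values as JSON. apply_moves: Moves the arm, as the interface text tells. Its arguments: {"type":"object","properties":{"deltas":{"type":"array","items":{"type":"array","items":{"type":"number"}}}},"required":["deltas"]}

```bash
mkdir -p pics
cat > h.py <<'E'
import numpy as np, cv2
from bench import get_state, read_camera, hand_in, boxes_of
def ray(c,u,v):
    f=c["image"].shape[0]/2/np.tan(np.radians(c["vertical_fov"])/2)
    d=np.array([(u-c["cx"])/f,(v-c["cy"])/f,1.]); M=np.array(c["world_from_camera"])
    return M[:3,3],M[:3,:3]@(d/np.linalg.norm(d))
def onz(c,u,v,z):
    o,d=ray(c,u,v); return o+d*(z-o[2])/d[2]
def proj(c,P):
    M=np.array(c["world_from_camera"]); p=M[:3,:3].T@(np.array(P)-M[:3,3])
    f=c["image"].shape[0]/2/np.tan(np.radians(c["vertical_fov"])/2)
    return c["cx"]+f*p[0]/p[2],c["cy"]+f*p[1]/p[2]
def tri(rs):
    A=0;b=0
    for o,d in rs:
        P=np.eye(3)-np.outer(d,d);A=A+P;b=b+P@o
    return np.linalg.solve(A,b)
E
python3 - <<'E'
from h import *
np.set_printoptions(precision=4,suppress=True)
ims=[]
for n in("top","side"):
    c=read_camera(n); ims.append(c["image"]); print(n,c["vertical_fov"],c["cx"],c["cy"],np.array(c["world_from_camera"]).tolist())
    cv2.imwrite(f"pics/{n}0.png",cv2.resize(c["image"][:,:,::-1],(800,600),interpolation=cv2.INTER_CUBIC))
    for t in("sign_yellow","sign_red","sign_green","rack","stand","post"):
        print(t,[(np.round(b["box"],1).tolist(),round(b["conf"],2)) for b in boxes_of(n,t)[:2]])
print(get_state())
E
```

```text
top 49.2393727863644 252.70626899855804 190.6687538965941 [[0.002725640026634269, -0.9885240505922452, 0.15103897605302324, 0.4030103099816943], [-0.9999158336416036, -0.004610021960219539, -0.012127379368312161, -0.016366699447994574], [0.012684499172686256, -0.15099320878180844, -0.988453415383098, 0.931357111076344], [0.0, 0.0, 0.0, 1.0]]
sign_yellow [([312.2, 198.8, 26.4, 10.3], 0.64), ([347.4, 196.2, 26.1, 14.2], 0.29)]
sign_red [([382.0, 197.1, 28.8, 8.0], 0.63), ([138.6, 200.8, 41.6, 22.8], 0.3)]
sign_green [([346.0, 195.7, 26.7, 8.8], 0.63)]
rack [([341.6, 200.5, 110.9, 32.0], 0.96)]
stand [([161.2, 190.2, 83.8, 54.3], 0.9)]
post [([138.2, 201.4, 42.9, 21.8], 0.63), ([340.1, 202.3, 116.5, 34.3], 0.55)]
side 55.602440889955304 252.63770494898054 193.67371965181843 [[-0.8550551651934459, -0.3085908923614193, 0.41671612115154844, 0.17467001629102616], [-0.5183963975998483, 0.4900047484678915, -0.7008284536421294, 0.5733890295983722], [0.012076399774318486, -0.8152711252279828, -0.5789534980790682, 0.567551728361305], [0.0, 0.0, 0.0, 1.0]]
sign_yellow [([283.0, 171.2, 13.3, 23.3], 0.57)]
sign_red [([306.4, 147.3, 9.9, 22.4], 0.59)]
sign_green [([294.1, 158.3, 10.5, 21.3], 0.52)]
rack [([289.6, 177.8, 60.2, 60.4], 0.74)]
stand [([204.4, 253.1, 59.5, 54.2], 0.73)]
post [([199.1, 263.3, 15.2, 29.4], 0.63)]
{'clock': 0.7, 'q': array([-1.46  ,  0.1505,  1.4374, -0.    ,  1.5538, -0.134 ]), 'qvel': array([-0.0003,  0.001 ,  0.0003,  0.0007, -0.0004,  0.0006]), 'tau': array([  0.0023, -71.266 , -57.0983,   0.0002,   0.0014,   0.    ]), 'ee_pos': array([ 0.1393, -0.5578,  0.2313]), 'tool_rot': array([-3.118 , -0.3835,  0.    ]), 'force': array([-0.2998, -1.1244, -0.0517]), 'ft_torque': array([ 0.0405, -0.0026, -0.0094]), 'grasp_force': 0.0, 'width': 0.08561878054892579}
```

View pics/top0.png

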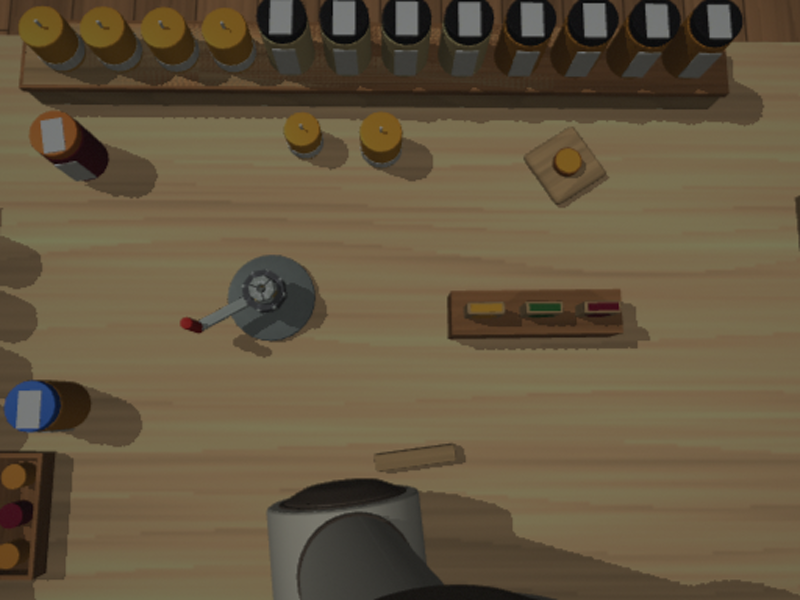

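View pics/side0.png

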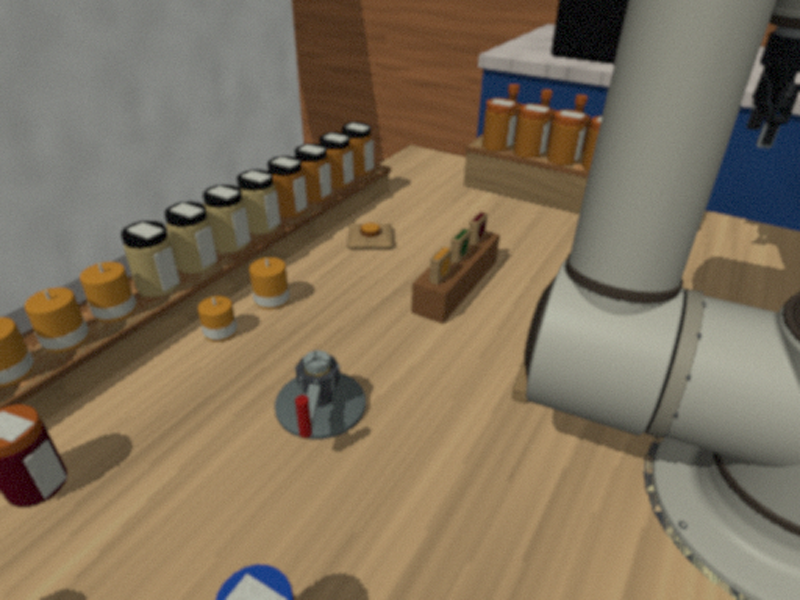

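The top view shows yellow, green and red heads at (486,308), (545,308) and (602,308) in the 800-px picture. The collet mouth is at about (263,290) and the red post at (190,324). The side view agrees, and the yellow head is the one nearest the stand. Next I'll measure these more finely.

Run:
```python
from h import *
np.set_printoptions(precision=4,suppress=True)
c=read_camera("top"); im=c["image"]; hsv=cv2.cvtColor(im,cv2.COLOR_RGB2HSV)
def cen(mask,x0,x1,y0,y1):
    m=np.zeros(mask.shape,np.uint8); m[y0:y1,x0:x1]=mask[y0:y1,x0:x1]; ys,xs=np.nonzero(m)
    return xs.mean(),ys.mean(),len(xs),cv2.minAreaRect(np.c_[xs,ys].astype(np.float32))
H,S,V=hsv[...,0].astype(int),hsv[...,1].astype(int),hsv[...,2].astype(int)
for n,m,b,z in(("yel",(H>15)&(H<32)&(S>170)&(V>120),(290,335,185,212),.105),("grn",(H>40)&(H<85)&(S>100),(330,370,185,212),.105),("red",((H<6)|(H>170))&(S>150),(368,402,185,212),.105),("post",((H<6)|(H>174))&(S>150),(105,135,195,220),.11)):
    r=cen(m,*b); print(n,r, onz(c,r[0],r[1],z))
print("mouth",onz(c,168,185.6,.085))
# foot ellipse
print("foot L/R/T/B",[onz(c,u,v,.0) for u,v in((146,190),(202,190),(174,163.5),(174,217.5))])
print("rack corners top",[onz(c,u*.64,v*.64,.06) for u,v in((450,291),(620,290),(622,333),(449,336))])
s=read_camera("side")
big=lambda c,x,y,w,h,k:cv2.resize(c["image"][y:y+h,x:x+w,::-1],None,fx=k,fy=k,interpolation=cv2.INTER_CUBIC)
a=big(c,100,155,120,70,6); b=big(c,285,175,120,40,6)
cv2.imwrite("pics/crop1.png",np.vstack([a[:350],b])[:600])
```

```text
yel (np.float64(311.4920634920635), np.float64(196.79365079365078), 63, ((311.0, 196.5), (3.0, 18.0), 90.0)) [ 0.5175 -0.1438  0.105 ]
grn (np.float64(348.27027027027026), np.float64(196.72072072072072), 111, ((348.5, 198.0), (8.0, 19.0), 90.0)) [ 0.5179 -0.2174  0.105 ]
red (np.float64(386.4342105263158), np.float64(196.06578947368422), 76, ((386.0, 198.0), (8.0, 18.0), 90.0)) [ 0.5196 -0.294   0.105 ]
post (np.float64(122.01190476190476), np.float64(207.77380952380952), 84, ((122.25863647460938, 207.8965606689453), (13.787177085876465, 6.434016227722168), 23.198589324951172)) [0.4934 0.2301 0.11  ]
mouth [0.542  0.1463 0.085 ]
foot L/R/T/B [array([0.5457, 0.2115, 0.    ]), array([0.5463, 0.0861, 0.    ]), array([0.6068, 0.1507, 0.    ]), array([0.4842, 0.1469, 0.    ])]
rack corners top [array([ 0.546 , -0.1015,  0.06  ]), array([ 0.5484, -0.3321,  0.06  ]), array([ 0.49  , -0.3319,  0.06  ]), array([ 0.485 , -0.0995,  0.06  ])]
```

View pics/crop1.png

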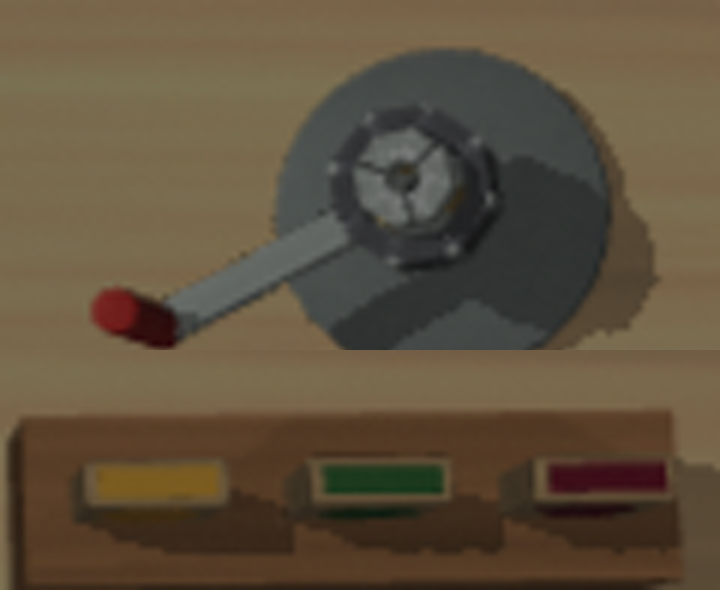

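The crop puts the bore centre at crop pixel (403,178), about (.545,.149), with the foot centre in agreement. The post lies at an azimuth of about 121° from the stand. The yellow head's top is centred near (.5175,-.143). I'll move above it now.

Emit:
apply_moves([
  [0.04, 0.044, 0, 0, 0, 10, 1],
  [0.08, 0.088, 0, 0, 0, 20, 1],
  [0.12, 0.132, 0, 0, 0, 30, 1],
  [0.16, 0.176, 0, 0, 0, 40, 1],
  [0.2, 0.22, 0, 0, 0, 50, 1],
])

```text
clock: 1.42
ee_pos: [0.3403, -0.3363, 0.2315]
tool_rot: [2.659, 1.672, 0.0]
force: [1.1, -1.0, -0.1]
width: 0.085
grasp_force: 0.0
```

Emit:
apply_moves([
  [0.04, 0.044, 0, 0, 0, 9, 1],
  [0.08, 0.088, 0, 0, 0, 18, 1],
  [0.12, 0.132, 0, 0, 0, 26.8, 1],
  [0.16, 0.176, 0, 0, 0, 26.8, 1],
  [0.178, 0.195, -0.04, 0, 0, 26.8, 1],
])

```text
clock: 2.05
ee_pos: [0.52, -0.1409, 0.1931]
tool_rot: [2.199, 2.237, 0.003]
force: [0.9, -0.4, -1.4]
width: 0.0853
grasp_force: 0.0
```

Emit:
apply_moves([
  [0, 0, 0, 0, 0, 0, 1],
  [0, 0, 0, 0, 0, 0, 1],
  [0, 0, 0, 0, 0, 0, 1],
])

```text
clock: 2.42
ee_pos: [0.5173, -0.1438, 0.1926]
tool_rot: [2.205, 2.235, 0.001]
force: [0.8, -0.1, 0.0]
width: 0.0854
grasp_force: 0.0
```

Run:
```python
from h import *
w=read_camera("wrist"); print(get_state()["ee_pos"],get_state()["tool_rot"],w["vertical_fov"],w["cx"],w["cy"],np.round(w["world_from_camera"],4).tolist())
cv2.imwrite("pics/w1.png",cv2.resize(w["image"][:,:,::-1],(800,600),interpolation=cv2.INTER_CUBIC))
for t in("sign_yellow","rack"): print(boxes_of("wrist",t)[:2])
```

```text
[ 0.51728064 -0.14375369  0.19246178] [2.20559004e+00 2.23488062e+00 7.83307649e-04] 65.70646984690485 253.26315292794843 192.22818124202269 [[0.9999, 0.012, 0.004, 0.5166], [0.0126, -0.9657, -0.2592, -0.0775], [0.0008, 0.2592, -0.9658, 0.3361], [0.0, 0.0, 0.0, 1.0]]
[{'box': [254.7, 191.3, 23.2, 64.6], 'conf': 0.89}]
[{'box': [253.7, 224.8, 65.8, 180.8], 'conf': 0.9}]
```

View pics/w1.png

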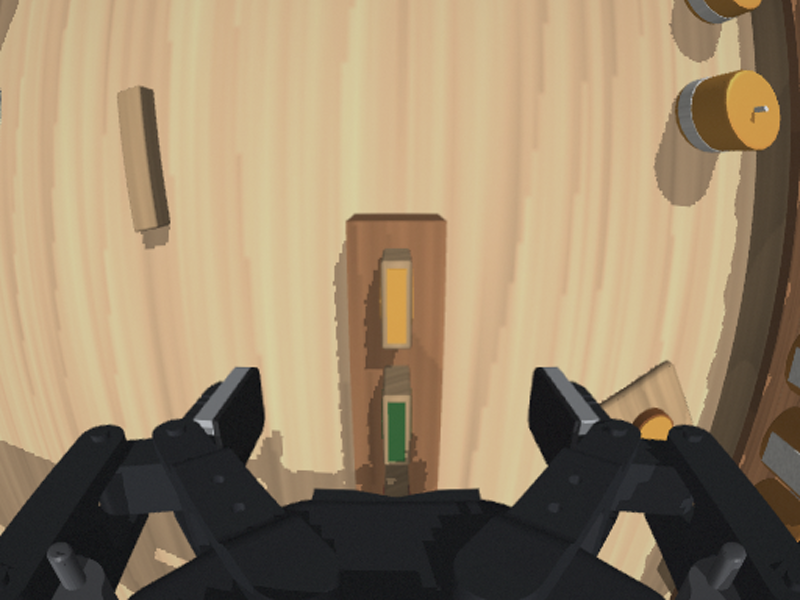

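The wrist view shows the yellow plaque top centred at about (397,304), with corners near (383,259) and (411,348). It is well aligned with the gripper. I'll compute its position from this view.

```bash
cat >> h.py <<'E'
def fray(c,u,v):
    f=c["image"].shape[0]/2/np.tan(np.radians(c["vertical_fov"])/2)
    a=np.array([u-c["cx"],v-c["cy"]]); r=np.hypot(*a)+1e-9; t=r/f
    d=np.r_[np.sin(t)*a/r,np.cos(t)]; M=np.array(c["world_from_camera"]); return M[:3,3],M[:3,:3]@d
def fonz(c,u,v,z):
    o,d=fray(c,u,v); return o+d*(z-o[2])/d[2]
E
python3 - <<'E'
from h import *
np.set_printoptions(precision=4,suppress=True)
w=read_camera("wrist"); hsv=cv2.cvtColor(w["image"],cv2.COLOR_RGB2HSV)
H,S,V=[hsv[...,i].astype(int) for i in range(3)]
def m(mask,b):
    k=np.zeros(mask.shape,np.uint8);k[b[2]:b[3],b[0]:b[1]]=mask[b[2]:b[3],b[0]:b[1]]
    ys,xs=np.nonzero(k);return cv2.minAreaRect(np.c_[xs,ys].astype(np.float32)),xs.mean(),ys.mean(),len(xs)
r=m((H>15)&(H<30)&(S>140)&(V>150),(240,270,160,226)); print(r,fonz(w,r[1],r[2],.105))
r=m((H>40)&(H<85)&(S>100),(240,270,240,300)); print(r,fonz(w,r[1],r[2],.105))
for u,v in((383,259),(411,259),(411,348),(383,348)): print(fonz(w,(u+.5)*.64-.5,(v+.5)*.64-.5,.105))
print(get_state()["ee_pos"])
E
```

```text
(((256.0, 196.0), (48.0, 16.0), 90.0), np.float64(253.87666666666667), np.float64(195.48666666666668), 600) [ 0.518  -0.1418  0.105 ]
(((253.5, 277.0), (36.0, 9.0), 90.0), np.float64(253.48767123287672), np.float64(276.75342465753425), 365) [ 0.5187 -0.2174  0.105 ]
[ 0.5106 -0.1174  0.105 ]
[ 0.5247 -0.1173  0.105 ]
[ 0.5258 -0.165   0.105 ]
[ 0.5109 -0.1652  0.105 ]
[ 0.5172 -0.1434  0.1919]
```

Emit:
apply_moves([
  [0.001, 0.002, -0.04, 0, 0, 0, 1],
  [0.001, 0.002, -0.085, 0, 0, 0, 1],
  [0.001, 0.002, -0.122, 0, 0, 0, 0.5],
  [0.001, 0.002, -0.122, 0, 0, 0, -0.2],
  [0.001, 0.002, -0.122, 0, 0, 0, -1],
])

```text
clock: 3.25
ee_pos: [0.519, -0.1412, 0.071]
tool_rot: [2.204, 2.236, 0.001]
force: [-0.0, -0.7, -0.0]
width: 0.0321
grasp_force: 0.0
```

Emit:
apply_moves([
  [0, 0, 0, 0, 0, 0, -1],
  [0, 0, 0, 0, 0, 0, -1],
  [0, 0, 0, 0, 0, 0, -1],
  [0, 0, 0, 0, 0, 0, -1],
])

```text
clock: 3.75
ee_pos: [0.5192, -0.1413, 0.0712]
tool_rot: [2.203, 2.235, 0.002]
force: [-0.7, 0.9, 7.8]
width: 0.0152
grasp_force: 58.7
```

Emit:
apply_moves([
  [0, 0, 0.01, 0, 0, 0, -1],
  [0, 0, 0.05, 0, 0, 0, -1],
  [0, 0, 0.09, 0, 0, 0, -1],
  [0, 0, 0.13, 0, 0, 0, -1],
  [0.002, 0.03, 0.14, 0, 0, 0, -1],
])

```text
clock: 4.38
ee_pos: [0.521, -0.1119, 0.2132]
tool_rot: [2.205, 2.232, 0.003]
force: [1.1, 0.4, -1.1]
width: 0.0153
grasp_force: 58.5
```

Emit:
apply_moves([
  [0.005, 0.05, 0, 0, 0, 0, -1],
  [0.01, 0.1, 0, 0, 0, 0, -1],
  [0.015, 0.15, 0, 0, 0, 0, -1],
  [0.02, 0.2, 0, 0, 0, 0, -1],
  [0.025, 0.23, 0, 0, 0, 0, -1],
])

```text
clock: 5.0
ee_pos: [0.5452, 0.1214, 0.2106]
tool_rot: [2.203, 2.239, 0.002]
force: [0.1, -1.8, -0.3]
width: 0.0149
grasp_force: 58.5
```

Emit:
apply_moves([
  [0, 0.025, 0, 0, 0, 0, -1],
  [0, 0.03, 0, 0, 0, 0, -1],
  [0, 0.03, 0, 0, 0, 0, -1],
  [0, 0.03, 0, 0, 0, 0, -1],
])

```text
clock: 5.5
ee_pos: [0.5454, 0.1483, 0.2096]
tool_rot: [2.206, 2.236, 0.0]
force: [-0.1, -0.9, -1.4]
width: 0.0153
grasp_force: 58.5
```

Run:
```python
from h import *
np.set_printoptions(precision=4,suppress=True)
w=read_camera("wrist"); s=get_state(); print(s["ee_pos"],s["tool_rot"],s["force"],s["width"])
np.save("w2.npy",w,allow_pickle=True)
cv2.imwrite("pics/w2.png",cv2.resize(w["image"][110:290,130:370,::-1],(800,600),interpolation=cv2.INTER_CUBIC))
```

```text
[0.5454 0.1483 0.2095] [2.2063 2.2362 0.    ] [ 0.0837  0.6574 -1.4178] 0.015240955449235805
```

View pics/w2.png

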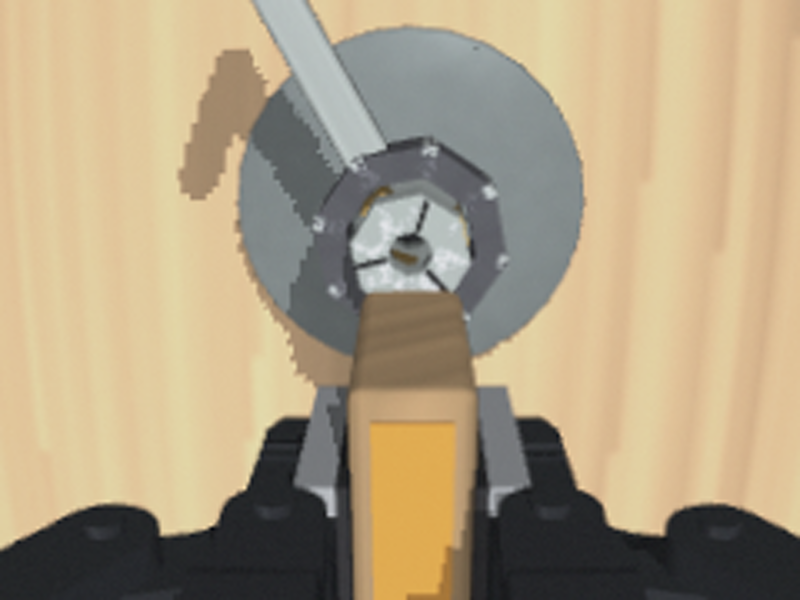

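The wrist view shows the mouth at crop (410,252), the foot spanning columns 238 to 583, and the plaque's end-face bottom edge at row 293 (columns 365 to 463). I'll convert these to world positions.

Run:
```python
from h import *
np.set_printoptions(precision=4,suppress=True)
w=np.load("w2.npy",allow_pickle=True).item()
p=lambda a,b:(130+(a+.5)/3.3333-.5,110+(b+.5)/3.3333-.5)
print("mouth",fonz(w,*p(410,252),.085))
for a,b in((238,200),(583,200),(413,27)): print("foot",fonz(w,*p(a,b),0.003))
off=.2095-.0712
print("top strip L/R",fonz(w,*p(370,424),.105+off),fonz(w,*p(456,424),.105+off))
print("top edge",fonz(w,*p(350,392),.105+off),fonz(w,*p(475,392),.105+off))
print("bot edge",fonz(w,*p(365,293),.06+off),fonz(w,*p(463,293),.06+off))
# foot circle fit by edge
g=cv2.GaussianBlur(w["image"],(3,3),0).astype(int); 
mask=((g[...,0]-g[...,2])<25).astype(np.uint8); mask[:,:190]=0;mask[:,320:]=0
pts=[]
for r in range(118,200):
    xs=np.nonzero(mask[r,230:320])[0]
    if len(xs): pts.append(fonz(w,230+xs.max()+.5,r,.003))
pts=np.array(pts); x,y=pts[:,0],pts[:,1]
from scipy.optimize import least_squares
s=least_squares(lambda q:np.hypot(x-q[0],y-q[1])-.062,[.545,.149],loss="soft_l1",f_scale=.001);print("circ",s.x,np.abs(s.fun).mean(), len(x))
```

```text
mouth [0.545  0.1495 0.085 ]
foot [0.4824 0.1483 0.003 ]
foot [0.6075 0.1499 0.003 ]
foot [0.5451 0.2107 0.003 ]
top strip L/R [0.5404 0.1665 0.2433] [0.5507 0.1666 0.2433]
top edge [0.538  0.1706 0.2433] [0.5529 0.1708 0.2433]
bot edge [0.5377 0.17   0.1983] [0.5537 0.1702 0.1983]
circ [0.5455 0.1484] 0.0002513917430127717 82
```

Run:
```python
from h import *
np.set_printoptions(precision=4,suppress=True)
w=np.load("w2.npy",allow_pickle=True).item(); im=w["image"]
print("w2 col profile", [tuple(im[r,253]) for r in range(190,245,1)][:0])
prof=im[185:320,248:258].mean(1)
sat=prof[:,0]-prof[:,2]; print("w2",[(185+i,int(v)) for i,v in enumerate(sat)])
o=cv2.resize(cv2.imread("pics/w1.png")[:,:,::-1],(512,384),interpolation=cv2.INTER_AREA)
prof=o[155:232,251:257].mean(1); sat=prof[:,0]-prof[:,2]; print("w1",[(155+i,int(v)) for i,v in enumerate(sat)])
```

```text
w2 col profile []
w2 [(185, 4), (186, 19), (187, 24), (188, 14), (189, 1), (190, -5), (191, -5), (192, -7), (193, -7), (194, -7), (195, -7), (196, -1), (197, 26), (198, 48), (199, 47), (200, 46), (201, 46), (202, 47), (203, 48), (204, 48), (205, 47), (206, 45), (207, 44), (208, 45), (209, 46), (210, 46), (211, 45), (212, 45), (213, 47), (214, 48), (215, 49), (216, 49), (217, 48), (218, 47), (219, 47), (220, 47), (221, 46), (222, 46), (223, 46), (224, 45), (225, 48), (226, 55), (227, 65), (228, 72), (229, 73), (230, 74), (231, 75), (232, 75), (233, 75), (234, 75), (235, 75), (236, 84), (237, 132), (238, 141), (239, 142), (240, 142), (241, 141), (242, 142), (243, 142), (244, 142), (245, 142), (246, 142), (247, 142), (248, 141), (249, 141), (250, 142), (251, 142), (252, 142), (253, 142), (254, 142), (255, 142), (256, 142), (257, 142), (258, 141), (259, 142), (260, 141), (261, 142), (262, 142), (263, 142), (264, 142), (265, 142), (266, 141), (267, 142), (268, 142), (269, 141), (270, 142), (271, 142), (272, 142), (273, 142), (274, 142), (275, 142), (276, 142), (277, 141), (278, 141), (279
[... 681 characters left out ...]
24), (173, 137), (174, 136), (175, 137), (176, 136), (177, 136), (178, 136), (179, 137), (180, 136), (181, 137), (182, 137), (183, 137), (184, 137), (185, 137), (186, 137), (187, 137), (188, 137), (189, 137), (190, 137), (191, 137), (192, 137), (193, 137), (194, 136), (195, 137), (196, 137), (197, 137), (198, 136), (199, 137), (200, 137), (201, 137), (202, 136), (203, 136), (204, 137), (205, 137), (206, 137), (207, 137), (208, 137), (209, 137), (210, 137), (211, 137), (212, 137), (213, 137), (214, 137), (215, 137), (216, 137), (217, 137), (218, 136), (219, 118), (220, 84), (221, 67), (222, 59), (223, 53), (224, 58), (225, 61), (226, 65), (227, 66), (228, 66), (229, 68), (230, 70), (231, 70)]
```

Run:
```python
from h import *
np.set_printoptions(precision=4,suppress=True)
w=np.load("w2.npy",allow_pickle=True).item()
T2=np.array([.5454,.1483,.2095]);off=.2095-.0712
for n,v,z in(("top",226.3,.105+off),("strip0",236.3,.105+off),("bot",196.8,.06+off)): print("w2",n,(fonz(w,253,v,z)-T2)[1])
# w1 pose: camera translated
w1=dict(w); M=np.array(w["world_from_camera"]).copy(); T1=np.array([.5173,-.1438,.1925]); M[:3,3]+=T1-T2; w1["world_from_camera"]=M
for n,v in(("top",166.3),("strip0",171.3),("strip1",219.4),("top1",221.8)): print("w1",n,(fonz(w1,253,v,.105)-T1)[1]+T1[1]+.1413)
```

```text
w2 top 0.02285532256617942
w2 strip0 0.018524552601508898
w2 bot 0.022232243606823632
w1 top 0.023037528585438852
w1 strip0 0.019017309005503358
w1 strip1 -0.021397583896330702
w1 top1 -0.023523024503391804
```

Emit:
apply_moves([
  [0, 0.002, -0.02, 0, 0, 0, -1],
  [0, 0.002, -0.035, 0, 0, 0, -1],
  [0, 0.002, -0.05, 0, 0, 0, -1],
  [0, 0.002, -0.055, 0, 0, 0, -1],
  [0, 0.002, -0.055, 0, 0, 0, -1],
])

```text
clock: 6.18
ee_pos: [0.5454, 0.1511, 0.1542]
tool_rot: [-2.205, -2.237, 0.0]
force: [-0.2, -0.2, -0.3]
width: 0.0149
grasp_force: 58.5
```

Emit:
apply_moves([
  [0, 0, -0.0015, 0, 0, 0, -1],
  [0, 0, -0.003, 0, 0, 0, -1],
  [0, 0, -0.0045, 0, 0, 0, -1],
  [0, 0, -0.0045, 0, 0, 0, -1],
])

```text
clock: 6.68
ee_pos: [0.5453, 0.1512, 0.1497]
tool_rot: [-2.205, -2.237, 0.0]
force: [0.4, -0.3, -1.0]
width: 0.0151
grasp_force: 58.5
```

Run:
```python
from h import *
s=read_camera("side"); print(get_state()["ee_pos"],get_state()["force"])
a=s["image"][190:290,150:250,::-1]
cv2.imwrite("pics/s2.png",cv2.resize(a,(600,600),interpolation=cv2.INTER_CUBIC))
```

```text
[0.54534823 0.15117015 0.14979569] [-0.67435031  0.55469055 -0.84691221]
```

View pics/s2.png

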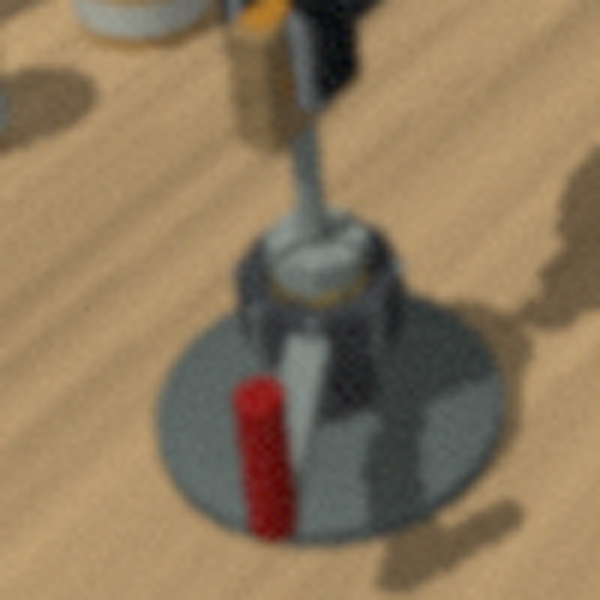

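The shank tip, near crop (318,225), stands right at the collet mouth. I'll trim y by -0.8 mm and keep going down gently.

Emit:
apply_moves([
  [0, -0.0008, 0, 0, 0, 0, -1],
  [0, -0.0008, -0.001, 0, 0, 0, -1],
  [0, -0.0008, -0.002, 0, 0, 0, -1],
  [0, -0.0008, -0.002, 0, 0, 0, -1],
])

```text
clock: 7.22
ee_pos: [0.5453, 0.1504, 0.1476]
tool_rot: [-2.205, -2.237, 0.0]
force: [1.1, -0.4, -1.4]
width: 0.0149
grasp_force: 58.5
```

Emit:
apply_moves([
  [0, 0, -0.001, 0, 0, 0, -1],
  [0, 0, -0.002, 0, 0, 0, -1],
  [0, 0, -0.002, 0, 0, 0, -1],
])

```text
clock: 7.6
ee_pos: [0.5453, 0.1504, 0.1457]
tool_rot: [-2.205, -2.237, 0.0]
force: [0.5, 0.1, -0.5]
width: 0.015
grasp_force: 58.5
```

Emit:
apply_moves([
  [0, 0, -0.0015, 0, 0, 0, -1],
  [0, 0, -0.003, 0, 0, 0, -1],
  [0, 0, -0.0045, 0, 0, 0, -1],
  [0, 0, -0.006, 0, 0, 0, -1],
  [0, 0, -0.006, 0, 0, 0, -1],
])

```text
clock: 8.22
ee_pos: [0.5453, 0.1504, 0.1396]
tool_rot: [-2.205, -2.237, 0.0]
force: [0.2, -0.6, -0.8]
width: 0.0157
grasp_force: 58.5
```

Emit:
apply_moves([
  [0, 0, -0.0015, 0, 0, 0, -1],
  [0, 0, -0.003, 0, 0, 0, -1],
  [0, 0, -0.0045, 0, 0, 0, -1],
  [0, 0, -0.006, 0, 0, 0, -1],
  [0, 0, -0.006, 0, 0, 0, -1],
])

```text
clock: 8.85
ee_pos: [0.5453, 0.1504, 0.1337]
tool_rot: [-2.205, -2.237, 0.0]
force: [0.1, 0.3, -1.0]
width: 0.0151
grasp_force: 58.5
```

Emit:
apply_moves([
  [0, 0, -0.0015, 0, 0, 0, -1],
  [0, 0, -0.003, 0, 0, 0, -1],
  [0, 0, -0.0045, 0, 0, 0, -1],
  [0, 0, -0.006, 0, 0, 0, -1],
  [0, 0, -0.006, 0, 0, 0, -1],
])

```text
clock: 9.48
ee_pos: [0.5453, 0.1504, 0.1276]
tool_rot: [-2.205, -2.237, 0.0]
force: [-0.5, -0.9, 0.3]
width: 0.0152
grasp_force: 58.5
```

Emit:
apply_moves([
  [0, 0, -0.002, 0, 0, 0, -1],
  [0, 0, -0.004, 0, 0, 0, -1],
  [0, 0, -0.006, 0, 0, 0, -1],
  [0, 0, -0.008, 0, 0, 0, -1],
  [0, 0, -0.008, 0, 0, 0, -1],
])

```text
clock: 10.1
ee_pos: [0.5452, 0.1504, 0.1196]
tool_rot: [-2.205, -2.237, 0.001]
force: [-0.3, -0.1, -0.2]
width: 0.0154
grasp_force: 58.5
```

Emit:
apply_moves([
  [0, 0, -0.001, 0, 0, 0, -1],
  [0, 0, -0.002, 0, 0, 0, -1],
  [0, 0, -0.003, 0, 0, 0, -1],
  [0, 0, -0.004, 0, 0, 0, -1],
  [0, 0, -0.004, 0, 0, 0, -1],
])

```text
clock: 10.72
ee_pos: [0.5453, 0.1504, 0.1157]
tool_rot: [-2.205, -2.237, 0.0]
force: [0.2, 0.5, -1.2]
width: 0.0151
grasp_force: 58.5
```

Emit:
apply_moves([
  [0, 0, -0.001, 0, 0, 0, -1],
  [0, 0, -0.002, 0, 0, 0, -1],
  [0, 0, -0.002, 0, 0, 0, -1],
])

```text
clock: 11.1
ee_pos: [0.5453, 0.1504, 0.1136]
tool_rot: [-2.205, -2.237, 0.0]
force: [-0.6, 0.4, -0.0]
width: 0.0154
grasp_force: 58.5
```

Emit:
apply_moves([
  [0, 0, -0.0005, 0, 0, 0, -1],
  [0, 0, -0.001, 0, 0, 0, -1],
  [0, 0, -0.001, 0, 0, 0, -1],
])

```text
clock: 11.48
ee_pos: [0.5453, 0.1503, 0.1127]
tool_rot: [-2.205, -2.237, 0.0]
force: [0.2, 0.5, -0.0]
width: 0.0151
grasp_force: 58.5
```

Emit:
apply_moves([
  [0, 0, -0.0005, 0, 0, 0, -1],
  [0, 0, -0.001, 0, 0, 0, -1],
  [0, 0, -0.001, 0, 0, 0, -1],
])

```text
clock: 11.85
ee_pos: [0.5453, 0.1504, 0.1117]
tool_rot: [-2.205, -2.237, 0.0]
force: [0.7, 0.0, -0.5]
width: 0.0154
grasp_force: 58.5
```

Emit:
apply_moves([
  [0, 0, -0.0004, 0, 0, 0, -1],
  [0, 0, -0.0008, 0, 0, 0, -1],
  [0, 0, -0.0008, 0, 0, 0, -1],
])

```text
clock: 12.22
ee_pos: [0.5454, 0.1504, 0.1112]
tool_rot: [2.205, 2.237, 0.0]
force: [-1.2, -0.4, 3.1]
width: 0.0151
grasp_force: 59.0
```

Emit:
apply_moves([
  [0, 0, -0.0004, 0, 0, 0, -1],
  [0, 0, -0.0004, 0, 0, 0, -1],
])

```text
clock: 12.48
ee_pos: [0.5455, 0.1504, 0.1111]
tool_rot: [2.205, 2.237, 0.001]
force: [-2.3, -0.4, 7.8]
width: 0.0153
grasp_force: 59.7
```

Floor contact reads 7.8 N at exactly the expected height, so the shank is home. I'll release and retreat upward.

Emit:
apply_moves([
  [0, 0, 0.0004, 0, 0, 0, -1],
  [0, 0, 0.0004, 0, 0, 0, -0.2],
  [0, 0, 0.0004, 0, 0, 0, 0],
  [0, 0, 0.0004, 0, 0, 0, 0],
  [0, 0, 0.0004, 0, 0, 0, 0.1],
])

```text
clock: 13.1
ee_pos: [0.5453, 0.1503, 0.1109]
tool_rot: [-2.205, -2.237, 0.0]
force: [-0.4, 0.0, 0.3]
width: 0.0469
grasp_force: 0.0
```

Emit:
apply_moves([
  [0, 0, 0.01, 0, 0, 0, 0.1],
  [0, 0, 0.04, 0, 0, 0, 0.1],
  [0, 0, 0.08, 0, 0, 0, 0.1],
  [0, 0, 0.11, 0, 0, 0, 0],
  [0, 0, 0.11, 0, 0, 0, -1],
])

```text
clock: 13.72
ee_pos: [0.5462, 0.1505, 0.2241]
tool_rot: [2.203, 2.235, 0.006]
force: [-0.2, 0.2, -0.6]
width: 0.0259
grasp_force: 0.0
```

Run:
```python
from h import *
np.set_printoptions(precision=4,suppress=True)
ims=[]
for n,(y,x) in(("side",(180,150)),("top",(140,100))):
    c=read_camera(n); ims.append(cv2.resize(c["image"][y:y+120,x:x+80 if n=="side" else x+120,::-1],None,fx=4,fy=4,interpolation=cv2.INTER_CUBIC))
w=read_camera("wrist")
cv2.imwrite("pics/s3.png",np.hstack(ims))
hsv=cv2.cvtColor(w["image"],cv2.COLOR_RGB2HSV);H,S,V=[hsv[...,i].astype(int) for i in range(3)]
m=((H<6)|(H>174))&(S>150)&(V>60);m[:, :150]=0; n,l,st,ce=cv2.connectedComponentsWithStats(m.astype(np.uint8))
for i in range(1,n):
    if st[i,4]>30: print(st[i],ce[i],fonz(w,*ce[i],.1))
print(get_state()["ee_pos"],get_state()["q"])
cv2.imwrite("pics/w3.png",w["image"][:,:,::-1])
```

```text
[189  84  24  18 334] [199.9341  92.7425] [0.497  0.2363 0.1   ]
[0.5451 0.1503 0.2204] [0.1328 0.135  1.4769 0.     1.5306 0.1184]
```

View pics/s3.png

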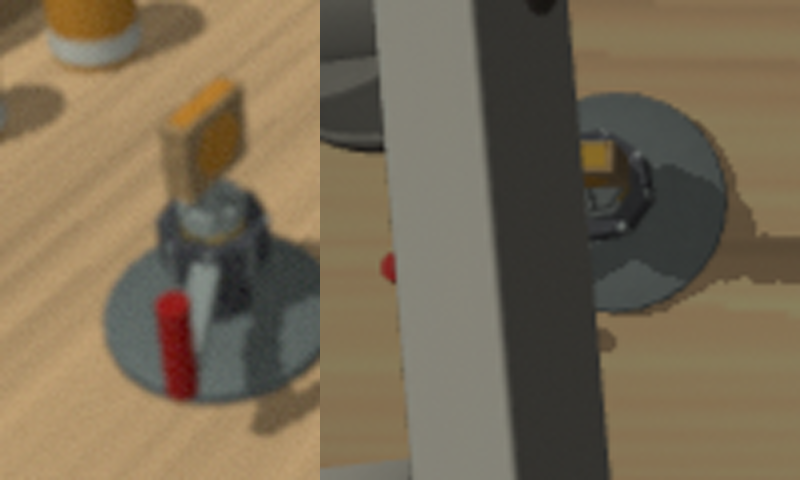

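View pics/w3.png

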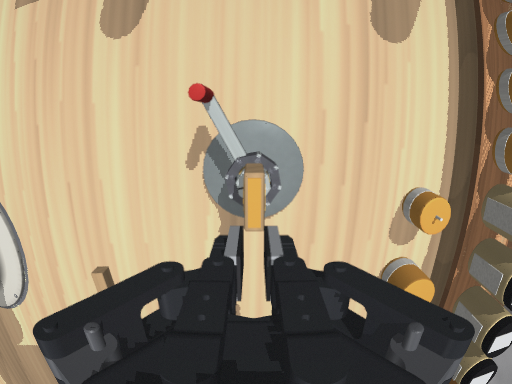

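The side view shows the yellow plaque upright on the nose. The wrist view shows the post top at (198,92), which gives a post position of about (.497,.236), azimuth 119° and radius 0.0996. I'll straddle the post loosely, tool y tangential, and push with the trailing pad.

Emit:
apply_moves([
  [-0.015, 0.03, 0, 0, 0, 9, 0],
  [-0.03, 0.06, 0, 0, 0, 18, -0.1],
  [-0.0485, 0.0865, 0, 0, 0, 28, -0.1],
  [-0.0485, 0.0865, 0, 0, 0, 28, -0.1],
  [-0.0485, 0.0865, 0, 0, 0, 28, -0.1],
])

```text
clock: 14.5
ee_pos: [0.4969, 0.2365, 0.2204]
tool_rot: [-1.601, -2.702, 0.001]
force: [-0.2, 1.0, -0.6]
width: 0.0386
grasp_force: 0.0
```

Run:
```python
from h import *
np.set_printoptions(precision=4,suppress=True)
w=read_camera("wrist");s=get_state();print(s["ee_pos"],s["tool_rot"],s["width"],s["q"])
hsv=cv2.cvtColor(w["image"],cv2.COLOR_RGB2HSV);H,S,V=[hsv[...,i].astype(int) for i in range(3)]
m=((H<6)|(H>174))&(S>150)&(V>60); n,l,st,ce=cv2.connectedComponentsWithStats(m.astype(np.uint8))
for i in range(1,n):
    if st[i,4]>30: print(st[i],ce[i],fonz(w,*ce[i],.1),fonz(w,*ce[i],.112))
F=[]
for i in range(8): read_camera("wrist");F.append(get_state()["force"])
print(np.mean(F,0),np.std(F,0))
```

```text
[0.4971 0.2362 0.2205] [-1.6017 -2.7022  0.0012] 0.038414299990431396 [ 0.3038  0.1036  1.5117 -0.0003  1.5271 -0.1969]
[244 171  17  27 368] [251.9837 184.7147] [0.4951 0.2383 0.1   ] [0.4938 0.2409 0.112 ]
[ 0.1814 -0.2429 -0.2753] [0.3906 0.4141 0.5565]
```

Emit:
apply_moves([
  [-0.0005, 0.0005, -0.04, 0, 0, 0, -0.1],
  [-0.0005, 0.0005, -0.08, 0, 0, 0, -0.1],
  [-0.0005, 0.0005, -0.115, 0, 0, 0, -0.1],
  [-0.0005, 0.0005, -0.136, 0, 0, 0, -0.1],
  [-0.0005, 0.0005, -0.136, 0, 0, 0, -0.1],
])

```text
clock: 15.58
ee_pos: [0.4956, 0.2371, 0.0838]
tool_rot: [-1.598, -2.703, 0.003]
force: [-0.6, 0.1, 1.1]
width: 0.0384
grasp_force: 0.0
```

Emit:
apply_moves([
  [0.002, 0.001, 0, 0, 0, 0, -0.1],
  [0.004, 0.002, 0, 0, 0, 0, -0.1],
  [0.006, 0.003, 0, 0, 0, 0, -0.1],
  [0.008, 0.004, 0, 0, 0, 0, -0.1],
])

```text
clock: 16.08
ee_pos: [0.5046, 0.2415, 0.0853]
tool_rot: [1.599, 2.704, 0.0]
force: [0.7, 0.3, 0.9]
width: 0.0381
grasp_force: 0.0
```

Emit:
apply_moves([
  [0.002, 0.001, 0, 0, 0, 0, -0.1],
  [0.004, 0.002, 0, 0, 0, 0, -0.1],
  [0.006, 0.003, 0, 0, 0, 0, -0.1],
])

```text
clock: 16.45
ee_pos: [0.5102, 0.2445, 0.0849]
tool_rot: [-1.598, -2.704, 0.001]
force: [-4.9, 0.3, 3.1]
width: 0.0385
grasp_force: 2.1
```

```bash
cat > arc.py <<'E'
import numpy as np
C=np.array([.545,.149]); r0=np.array([.5102,.2445])-C
R=lambda a:np.array([[np.cos(a),np.sin(a)],[-np.sin(a),np.cos(a)]])
for base in (0,.12,.24,.32,.4,.48,.56,.64,.72,.8,.88,.96,1.04):
    st=.04 if base<.24 else .02
    print(base,[(np.round(R(base+k*st)@r0-R(base)@r0,4).tolist(),round(-np.degrees(k*st),2)) for k in range(1,5)])
E
python3 arc.py
```

```text
0 [([0.0038, 0.0013], np.float64(-2.29)), ([0.0077, 0.0025], np.float64(-4.58)), ([0.0117, 0.0035], np.float64(-6.88)), ([0.0157, 0.0043], np.float64(-9.17))]
0.12 [([0.004, 0.0008], np.float64(-2.29)), ([0.008, 0.0015], np.float64(-4.58)), ([0.012, 0.0021], np.float64(-6.88)), ([0.0161, 0.0024], np.float64(-9.17))]
0.24 [([0.002, 0.0002], np.float64(-1.15)), ([0.004, 0.0004], np.float64(-2.29)), ([0.0061, 0.0005], np.float64(-3.44)), ([0.0081, 0.0006], np.float64(-4.58))]
0.32 [([0.002, 0.0], np.float64(-1.15)), ([0.0041, 0.0], np.float64(-2.29)), ([0.0061, -0.0], np.float64(-3.44)), ([0.0081, -0.0001], np.float64(-4.58))]
0.4 [([0.002, -0.0001], np.float64(-1.15)), ([0.0041, -0.0003], np.float64(-2.29)), ([0.0061, -0.0005], np.float64(-3.44)), ([0.0081, -0.0007], np.float64(-4.58))]
0.48 [([0.002, -0.0003], np.float64(-1.15)), ([0.004, -0.0006], np.float64(-2.29)), ([0.006, -0.001], np.float64(-3.44)), ([0.008, -0.0014], np.float64(-4.58))]
0.56 [([0.002, -0.0004], np.float64(-1.15)), ([0.004, -0.0009], np.float64(-2.29)), ([0.0059, -0.0015], np.float64(-3.44)), ([0.0079, -0.002], 
[... 312 characters left out ...]
([0.0075, -0.0032], np.float64(-4.58))]
0.8 [([0.0018, -0.0009], np.float64(-1.15)), ([0.0036, -0.0018], np.float64(-2.29)), ([0.0054, -0.0028], np.float64(-3.44)), ([0.0072, -0.0038], np.float64(-4.58))]
0.88 [([0.0017, -0.001], np.float64(-1.15)), ([0.0035, -0.0021], np.float64(-2.29)), ([0.0052, -0.0032], np.float64(-3.44)), ([0.0068, -0.0044], np.float64(-4.58))]
0.96 [([0.0017, -0.0012], np.float64(-1.15)), ([0.0033, -0.0024], np.float64(-2.29)), ([0.0049, -0.0036], np.float64(-3.44)), ([0.0065, -0.0049], np.float64(-4.58))]
1.04 [([0.0016, -0.0013], np.float64(-1.15)), ([0.0031, -0.0027], np.float64(-2.29)), ([0.0046, -0.004], np.float64(-3.44)), ([0.0061, -0.0054], np.float64(-4.58))]
```

Emit:
apply_moves([
  [0.0038, 0.0013, 0, 0, 0, -2.3, -0.1],
  [0.0077, 0.0025, 0, 0, 0, -4.6, -0.1],
  [0.0117, 0.0035, 0, 0, 0, -6.9, -0.1],
  [0.0117, 0.0035, 0, 0, 0, -6.9, -0.1],
])

```text
clock: 16.95
ee_pos: [0.5224, 0.2479, 0.0849]
tool_rot: [1.758, 2.603, 0.0]
force: [0.7, -1.1, 0.6]
width: 0.0388
grasp_force: 0.0
```

Emit:
apply_moves([
  [0.004, 0.0008, 0, 0, 0, -2.3, -0.1],
  [0.008, 0.0015, 0, 0, 0, -4.6, -0.1],
  [0.012, 0.0021, 0, 0, 0, -6.9, -0.1],
])

```text
clock: 17.32
ee_pos: [0.5339, 0.2498, 0.0849]
tool_rot: [-1.912, -2.493, 0.001]
force: [-3.7, -1.6, 0.5]
width: 0.0384
grasp_force: 2.1
```

Emit:
apply_moves([
  [0.002, 0.0002, 0, 0, 0, -1.1, -0.1],
  [0.004, 0.0004, 0, 0, 0, -2.3, -0.1],
  [0.0061, 0.0005, 0, 0, 0, -3.4, -0.1],
  [0.0081, 0.0006, 0, 0, 0, -4.6, -0.1],
])

```text
clock: 17.82
ee_pos: [0.5422, 0.2505, 0.0849]
tool_rot: [-2.012, -2.413, 0.001]
force: [-2.4, -3.9, -0.6]
width: 0.0383
grasp_force: 2.0
```

```bash
cat > feel.py <<'E'
from h import *
np.set_printoptions(precision=3,suppress=True)
s=get_state();F=[];G=[]
for i in range(8): read_camera("wrist");s=get_state();F.append(s["force"]);G.append(s["grasp_force"])
p=s["ee_pos"][:2]-[.545,.149]; a=np.arctan2(p[1],p[0]); print("tool az",a,"r",np.hypot(*p),"F",np.mean(F,0),"sd",np.std(F,0),"G",np.mean(G),s["width"],s["clock"])
t=np.array(s["tool_rot"]);ya=2*np.arctan2(t[1],t[0])-np.pi/2;print("tool y az",np.degrees(ya),"tang F",-(np.mean(F,0)[0]*np.cos(ya)+np.mean(F,0)[1]*np.sin(ya)))
E
python3 feel.py
```

```text
tool az 1.5978600226562016 r 0.10177773534361825 F [-1.305 -1.183 -0.821] sd [0.752 0.992 0.615] G 0.7414306956343353 0.03797144818061817 18.225
tool y az 10.436566701054094 tang F 1.4973416083120976
```

```bash
sed -i 's/^p=s\[/F=F[3:];G=G[3:]\np=s[/; s/range(8)/range(9)/' feel.py; python3 feel.py
```

```text
tool az 1.598274837344188 r 0.10164378003785259 F [ 0.115  0.001 -0.353] sd [0.526 0.615 0.623] G 0.03958343533668085 0.038246955539038806 18.675
tool y az 10.426088977739672 tang F -0.11280087798718635
```

Emit:
apply_moves([
  [0.002, 0, 0, 0, 0, -1.1, -0.1],
  [0.0041, 0, 0, 0, 0, -2.3, -0.1],
  [0.0061, 0, 0, 0, 0, -3.4, -0.1],
  [0.0081, -0.0001, 0, 0, 0, -4.6, -0.1],
])

```text
clock: 19.18
ee_pos: [0.5504, 0.2505, 0.085]
tool_rot: [-2.107, -2.33, 0.0]
force: [-3.8, 0.2, 1.4]
width: 0.0382
grasp_force: 2.0
```

```bash
python3 feel.py
```

```text
tool az 1.5179063428417214 r 0.10158954451459216 F [-0.28  -0.034  0.462] sd [0.656 0.711 0.464] G 0.13610659388177737 0.038171395131769224 19.625
tool y az 5.829826281005701 tang F 0.2818552837996226
```

Emit:
apply_moves([
  [0.002, -0.0001, 0, 0, 0, -1.1, -0.1],
  [0.0041, -0.0003, 0, 0, 0, -2.3, -0.1],
  [0.0061, -0.0005, 0, 0, 0, -3.4, -0.1],
  [0.0081, -0.0007, 0, 0, 0, -4.6, -0.1],
])

```text
clock: 20.12
ee_pos: [0.5584, 0.2497, 0.0849]
tool_rot: [-2.199, -2.243, 0.0]
force: [-4.5, -1.2, 1.8]
width: 0.0384
grasp_force: 2.0
```

```bash
python3 feel.py
```

```text
tool az 1.4378048350522343 r 0.10172328870073101 F [-0.087 -0.55  -0.018] sd [0.744 0.521 0.424] G 0.16513051916263066 0.03851842941706407 20.575
tool y az 1.231806395494523 tang F 0.09887378041494849
```

Emit:
apply_moves([
  [0.002, -0.0003, 0, 0, 0, -1.1, -0.1],
  [0.004, -0.0006, 0, 0, 0, -2.3, -0.1],
  [0.006, -0.001, 0, 0, 0, -3.4, -0.1],
  [0.008, -0.0014, 0, 0, 0, -4.6, -0.1],
])

```text
clock: 21.08
ee_pos: [0.5665, 0.2484, 0.085]
tool_rot: [-2.287, -2.153, 0.0]
force: [-4.3, 0.6, 1.9]
width: 0.0387
grasp_force: 2.0
```

```bash
python3 feel.py
```

```text
tool az 1.3579901775368972 r 0.10159629607247685 F [-0.529  0.105 -0.136] sd [0.415 0.791 0.275] G 0.12745071318931878 0.0384926014049883 21.525
tool y az -3.3681877649467213 tang F 0.5343913530281567
```

Emit:
apply_moves([
  [0.002, -0.0004, 0, 0, 0, -1.1, -0.1],
  [0.004, -0.0009, 0, 0, 0, -2.3, -0.1],
  [0.0059, -0.0015, 0, 0, 0, -3.4, -0.1],
  [0.0079, -0.002, 0, 0, 0, -4.6, -0.1],
])

```text
clock: 22.02
ee_pos: [0.5743, 0.2463, 0.0849]
tool_rot: [-2.372, -2.06, 0.0]
force: [-4.2, -1.4, 0.7]
width: 0.0385
grasp_force: 2.0
```

```bash
python3 feel.py
```

```text
tool az 1.277533946286538 r 0.10172437025693579 F [-0.36   0.399 -0.139] sd [0.318 0.688 0.526] G 0.16714446898731694 0.03857142805321768 22.475
tool y az -7.9700278017955 tang F 0.41189007720684295
```

Emit:
apply_moves([
  [0.0019, -0.0006, 0, 0, 0, -1.1, -0.1],
  [0.0039, -0.0012, 0, 0, 0, -2.3, -0.1],
  [0.0058, -0.0019, 0, 0, 0, -3.4, -0.1],
  [0.0077, -0.0026, 0, 0, 0, -4.6, -0.1],
])

```text
clock: 22.98
ee_pos: [0.582, 0.2438, 0.085]
tool_rot: [-2.453, -1.963, 0.0]
force: [-4.5, 0.9, 1.3]
width: 0.0387
grasp_force: 2.1
```

```bash
python3 feel.py
```

```text
tool az 1.1976189330088616 r 0.10171369129647062 F [-0.274  0.459  0.741] sd [0.429 0.353 0.664] G 0.19410053733736277 0.03854380820859355 23.425
tool y az -12.568868463231183 tang F 0.36765333006683576
```

Emit:
apply_moves([
  [0.0019, -0.0008, 0, 0, 0, -1.1, -0.1],
  [0.0038, -0.0015, 0, 0, 0, -2.3, -0.1],
  [0.0056, -0.0024, 0, 0, 0, -3.4, -0.1],
  [0.0075, -0.0032, 0, 0, 0, -4.6, -0.1],
])

```text
clock: 23.92
ee_pos: [0.5895, 0.2405, 0.0849]
tool_rot: [-2.529, -1.863, 0.0]
force: [-5.5, 0.1, 1.6]
width: 0.0386
grasp_force: 2.4
```

```bash
python3 feel.py
```

```text
tool az 1.1176415395235 r 0.1017862110889742 F [-1.159 -0.463  0.419] sd [0.569 0.271 0.56 ] G 0.6006771232932806 0.03831743427504819 24.375
tool y az -17.172027092730357 tang F 0.9706536631503493
```

Emit:
apply_moves([
  [0.0018, -0.0009, 0, 0, 0, -1.1, -0.1],
  [0.0036, -0.0018, 0, 0, 0, -2.3, -0.1],
  [0.0054, -0.0028, 0, 0, 0, -3.4, -0.1],
  [0.0072, -0.0038, 0, 0, 0, -4.6, -0.1],
])

```text
clock: 24.88
ee_pos: [0.5964, 0.2368, 0.0849]
tool_rot: [-2.602, -1.76, 0.001]
force: [-6.4, 0.1, 2.0]
width: 0.0384
grasp_force: 3.0
```

```bash
python3 feel.py
```

```text
tool az 1.039381803602826 r 0.10177367008529845 F [-4.296  0.312  0.985] sd [0.337 0.429 0.43 ] G 2.017797566950321 0.038319912757852834 25.325
tool y az -381.7786564311719 tang F 4.104887839401552
```

```bash
python3 feel.py
```

```text
tool az 1.039510588687562 r 0.10182451396710589 F [-4.866  0.227  0.766] sd [0.27  0.41  0.433] G 2.223491854965687 0.03862632219128027 25.775
tool y az -381.7716490598493 tang F 4.603235489642712
```

The reading at rest includes stiction and the arm settling, so I'll go by the force while moving: it has risen about 1.9 N, which puts the lever about 0.14 rad past onset. I'll add a small step at the same speed.

Emit:
apply_moves([
  [0.0017, -0.001, 0, 0, 0, -1.1, -0.1],
  [0.0035, -0.0021, 0, 0, 0, -2.3, -0.1],
])

```text
clock: 26.02
ee_pos: [0.5999, 0.2347, 0.0849]
tool_rot: [-2.636, -1.708, 0.001]
force: [-7.3, 1.7, 1.4]
width: 0.0387
grasp_force: 3.3
```

```bash
python3 feel.py
```

```text
tool az 0.9989033335992017 r 0.10182655727762484 F [-4.767 -0.091  0.389] sd [0.443 0.512 0.385] G 2.2134405001997948 0.03854035994132248 26.475
tool y az -384.0778697538304 tang F 4.315708695628673
```

The moving-force rise is now about 2.5 N and the lever is about 0.18 rad past onset, both inside the firm range. I'll back off to centre on the post, then lift away.

Emit:
apply_moves([
  [-0.003, 0.0013, 0, 0, 0, 0, -0.1],
  [-0.007, 0.003, 0, 0, 0, 0, -0.1],
  [-0.01, 0.0045, 0, 0, 0, 0, -0.1],
  [-0.01, 0.0045, 0, 0, 0, 0, -0.1],
  [-0.01, 0.0045, 0.01, 0, 0, 0, -0.1],
])

```text
clock: 27.1
ee_pos: [0.5898, 0.2391, 0.0948]
tool_rot: [-2.635, -1.709, 0.002]
force: [0.3, 0.0, -0.1]
width: 0.0382
grasp_force: 0.0
```

Emit:
apply_moves([
  [0, 0, 0.03, 0, 0, 0, -0.1],
  [0, 0, 0.07, 0, 0, 0, -0.1],
  [0, 0, 0.11, 0, 0, 0, -0.1],
  [0, 0.01, 0.14, 0, 0, 0, -0.1],
  [0, 0.01, 0.14, 0, 0, 0, -0.1],
])

```text
clock: 27.72
ee_pos: [0.5909, 0.2498, 0.2383]
tool_rot: [2.635, 1.709, 0.007]
force: [-1.0, -0.6, -1.2]
width: 0.0385
grasp_force: 0.0
```

Run:
```python
from h import *
np.set_printoptions(precision=4,suppress=True)
w=read_camera("wrist");s=get_state();print(s["ee_pos"],s["force"],s["clock"])
hsv=cv2.cvtColor(w["image"],cv2.COLOR_RGB2HSV);H,S,V=[hsv[...,i].astype(int) for i in range(3)]
m=((H<6)|(H>174))&(S>150)&(V>60); n,l,st,ce=cv2.connectedComponentsWithStats(m.astype(np.uint8))
for i in range(1,n):
    if st[i,4]>30: p=fonz(w,*ce[i],.1);print(st[i],p,np.arctan2(p[1]-.149,p[0]-.545))
c=read_camera("side")
cv2.imwrite("pics/end.png",np.hstack([cv2.resize(c["image"][170:300,140:260,::-1],(400,433)),cv2.resize(w["image"][:,:,::-1],(400,433))]))
```

```text
[0.5904 0.2494 0.2363] [-0.6867 -0.3207 -0.3801] 27.775
[249 178  15  27 331] [0.5899 0.2412 0.1   ] 1.118146583821484
```

View pics/end.png

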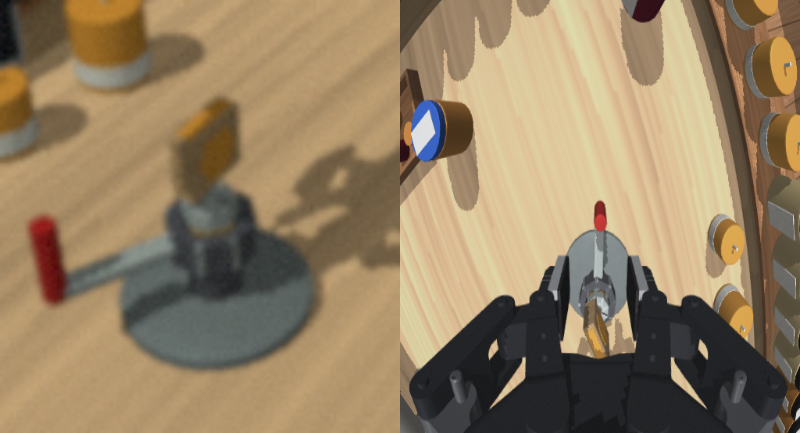

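The final view shows the plaque upright in the collet at (205,150) and the post at (45,260). The lever is still at 1.118 rad, so it did not spring back, and the gripper is clear of everything.

```bash
python3 -c "
from bench import hand_in
print(hand_in())"
```

```text
the job is handed in; nothing more can be done
None
```

I handed the job in with the yellow sign head fully home and upright in the collet and the lever stopped at a grip-force rise of about 2.5 N, inside the firm range; the hand-in gave no verdict, and I could not read the jaw forces directly.

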